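Ease a ratchet clamp and take the part out

ROBOT

A 7-joint arm with a two-finger parallel gripper is mounted at the origin on a cart in front of the work surface, level with it; the furniture and walls round the work are solid. World frame = base frame: x ahead of the robot, y to its left, z up, the work surface at z = 0. Lengths are in m, angles in degrees, forces in N, time in s.
With the tool pointing down it reaches from about 0.425 to 0.875 m from the base axis. Payload 4.7 kg.
Tool frame: the origin (TCP) lies midway between the tips of the shut fingers; the grasp point (between the pads) lies 19 mm behind it; z points along the fingers, y is the line along which they close (so a half turn about z gives the same grasp; the last joint's range is limited). The gripper opens to 87 mm and grips with 3 to 60 N. Pads are 19 mm wide; open, the fingers measure 117 mm over their backs; the gripper's body (75 mm by 190 mm) begins 51 mm behind the grasp point.
Start: joints at [68.417, 18.392, -4.016, 83.108, 1.295, 78.541, -3.26], TCP at [0.248, -0.601, 0.223] pointing down, gripper open.
Joint ranges: [-163.93, 163.93], [-17.29, 119.83], [-79.2, 71.16], [3.27, 140.29], [-89.18, 269.18], [5.43, 117.66], [-154.24, 154.24]. Speed limits (degrees/s): [147.25, 147.25, 180, 180, 180, 180, 180].

INTERFACE

Orientations are given as [roll, pitch, yaw] about the fixed x, y, z axes, in that order (R = Rz(yaw) Ry(pitch) Rx(roll)).
In Python, from cell import env, viewer, boxes_of, masks_of gives the robot as it stands. The module is installed in compiled form; this text tells all that it offers.
- The arm moves only by the tool apply_moves, never from a script. Its argument "moves" is a list of rows, each a list of 7 numbers: the shift along the tool's x, y, z scaled (see below), then the turn, a rotation vector about the tool's x, y, z scaled (see below), then the opening, from 0 (shut) to 1 (fully open). A call has 1 to 20 rows; each row is the pose to reach, as a shift and turn from the pose commanded when the call began, along the tool's axes at that moment; what a row does not reach only later rows make up. The controller multiplies each number of a shift by 0.2 m and each number of a turn by 1.5 rad. A row lasts 1/10 s, in which the tool goes at most 50 mm and 8.59 degrees, less where a joint would pass 70% of its speed; a pose out of reach is approached as far as the arm can. A call with a number of a shift or a turn outside -1 to 1 is refused whole. A call with a gripper value outside its range is refused whole. The fingers move at their own pace and stop on an object; "grip_force" is the grip in N (left out, the last holds). Time passes only in rows, so rows that repeat a pose let the fingers close. It gives the time, the measured TCP pose, the force, the opening and the grip force at its end, in the units of the state.
- env.get_obs(): the state, without advancing time (a new reading comes with each control period).
- viewer.read_camera(name): name is "scene" or "top" or "wrist"; returns the picture (420x560x3 uint8, red, green, blue); there is no depth.
- viewer.get_calibration(name): a dict with "fov_y" (degrees; the focal length in pixels is half the picture's height over the tangent of half this angle, whatever the lens; pixels are square), "cx", "cy" (the principal point, pixels), "position" and "orientation" of the camera in the world. Camera axes: x right, y up, looking along -z (the intrinsics and any distortion apply to the point x, -y, -z); pixel columns grow to the right and rows downward; lengths in m; the calibration is good to about 2 mm. A picture is of the moment at which its call begins: read the wrist's pose just before it. get_calibration takes no time and is no camera call; for the wrist camera it gives the pose at the moment of the call.
- env.sign_off(): hands the job in; it is judged then, once.
Trained networks look in the newest picture that a camera, given by its name, has taken for a name from the list of things; names that differ only in an ending like _2 or _b are one class to them, and where a whole thing is asked for, a point or a joint stands for the part that bears it (a point fixed in the world has none). Each returns a list of dicts, best first, with "conf" (0 to 1); they miss things now and then, are a little off and sometimes report something else, mostly with a low value. They report only what shows in the picture. A call takes as long as a camera call. They do not tell look-alikes from the thing itself.
- boxes_of(camera, target): "location" ([column, row] in pixels, amid what is visible of it).
- masks_of(camera, target): "pixels" (420x560 bool, what is visible of it) and "location" ([column, row] in pixels, amid what is visible of it).
The state is a dict: "time_s": time; "qpos": joint angles; "joint_velocities": joint speeds; "effort": joint torques, N m; "tool_pos": TCP position; "tool_rot": TCP orientation; "force": force on the tool from outside, world axes, zero at the start; "wrist_torque": the same for the moment, N m; "grip_width": finger opening in m; "grasp_force": force on a finger pad.
Only numpy, scipy, OpenCV 4.12 (cv2) and the standard library are available. Lean on these libraries where they do the work, as an engineer would, in place of code of your own. Each camera call takes 0.05 s, during which the arm holds its last target. There are 200 camera calls.

TASK

The attenuator is held in the ratchet clamp: gently press the thumb cap on the pawl's tail and keep it pressed, so that the pawl is off the wheel and the jaw creeps back, and let go when the jaw is about half way back (about 13 mm), so that the pawl drops in and holds it there. Then lift the freed attenuator out and stand it upright in the middle of the shallow metal tray. Push the clamp only gently, never let the jaw run right back, and do not drag the part out while it is still clamped.

Things in the scene. Friction and masses are not known exactly. Their poses are not given: they have to be found in the camera images.
- clamp: Grey ratchet clamp fixed to the table; base plate 236 x 60 mm, 12 mm thick. Origin: centre of the plate's underside; z up, x along the clamp from the fixed jaw (-x end) to the pawl's tail (+x end). All its parts lie on the line y = 0. Pushing any part of it with over 25 N damages it.
- seat (a point): Top centre of the round seat (22 mm across, 30 mm above the table) on which the part stands, at clamp x = -72 mm. Fixed jaw: 18 mm wide in y, face 12.5 mm to -x of here, 54 mm high. Moving jaw: 24 mm wide, 56 mm high, 22 to 44 mm to +x of here at the start; its sprung pad (18 mm wide, 52 mm high) presses the part with about 7 N and follows the first 3 mm of travel.
- wheel_axle (a point): Centre of the upright ratchet wheel, 60 mm across its 16 teeth, axle along the clamp's y, 48 mm above the table, at clamp x = 33 mm. The pawl's nose sits in its teeth at the top.
- pawl_pivot (a point): Pivot of the pawl, 86 mm above the table at clamp x = 70 mm, between two cheeks 92 mm high. The pawl is a rocking steel bar 12 mm wide along the clamp's x: nose 34 mm to -x on the wheel, tail to +x with the thumb cap 43 mm from the pivot. Pressing the cap down lifts the nose; a spring returns it.
- under_cap (a point): Fixed point on the thumb cap's middle line, 82 mm above the table, clamp x = 113 mm. The cap (flat steel disc, 22 mm across, on a screw) has its top 0 to 18 mm above this point, differently each time: unreported, to be felt. It starts to give at about 5 N, rising to about 11 N; the nose clears the teeth about 6 mm down, where it eases to 8 N; a hard stop follows 9.5 mm down (9 N).
- jaw (a joint): Travel of the moving jaw in m: 0 clamped (start), growing as it backs off along the clamp's +x; 0.025 is right back. While the nose is clear of the wheel a damped spring drives the jaw back by itself at about 3 mm/s; when the cap is let go the pawl catches the next tooth (teeth every 3 mm of jaw travel), so the jaw may run up to 3 mm further.
- attenuator_mid (a point): Middle, half-way up (18 mm above its foot), of the attenuator in the clamp: an upright black finned cylinder 25 mm in diameter and 24 mm high with a bright collar 16 mm in diameter on top, 36 mm high in all, 90 g. Its z axis runs along its length, up. At the start it stands on the clamp's seat. Fingers can close on it along the clamp's y, where both sides are free.
- tray_in (a point): Centre of the inner floor (4 mm above the table) of the shallow square metal tray, 84 x 84 mm outside, walls 4 mm thick and 18 mm high, fixed to the table.
Not all that is in view belongs to the job. Leave any pink or red look-alike of the part that bears attenuator_mid alone.

How it is judged (in metres and radians):
On the way, in this order (a step that is already met when the one before it is completed fails the run):
1. the pawl is pressed off the wheel and the jaw is backing off (value of joint jaw between 0.002 and 0.012 m and contact force between the fingers and clamp above 1 N), for 0.1 s.
2. the cap has been let go and the pawl holds the jaw about half way back (8.5 to 19.5 mm) (value of joint jaw between 0.0085 and 0.0195 m and contact force between each of the fingers, the arm and clamp below 0.2 N and velocity of joint jaw between -0.0005 and 0.0005 m/s), for 0.3 s.
3. the attenuator is lifted out of the clamp (distance between attenuator_mid and clamp above 0.115 m), for 0.1 s.
At the end, for the whole second after the job is handed in: The jaw is held by the pawl at rest 8.5 to 19.5 mm back from where it was clamped; the attenuator stands upright (within 0.15 rad) and still on the floor of the tray, its middle within 25 mm of the tray's middle (value of joint jaw between 0.0085 and 0.0195 m and velocity of joint jaw between -0.0005 and 0.0005 m/s and horizontal distance between attenuator_mid and tray_in below 0.025 m and height (world z) of attenuator_mid below 0.03 m and angle between attenuator_mid's own z axis and vertical below 0.15 rad and linear speed of attenuator below 0.02 m/s); the robot touches nothing.
It fails at once if the clamp or its pawl is pushed with more than 25 N (contact force between any of the fingers, the arm and clamp above 25 N).
It fails at once if the jaw runs right back (over 22.5 mm) (value of joint jaw above 0.0225 m).
It fails at once if the attenuator is dragged out while still clamped (value of joint jaw below 0.005 m and distance of attenuator_mid from where it was at the start of the episode above 0.01 m).
It also fails if it takes over 51 s, if anything falls off the work surface, if the arm or the gripper's body presses on something with over 40 N, if the wrist force passes 120 N, or if a joint passes its speed limit or range.

## Working session

There is one attempt and no reset: what is moved stays moved. The work goes in short steps, Python scripts to look and compute and a tool call to move; the robot and the scene stay as the last step left them, time stands still between calls to the robot, and variables do not carry over. Pictures are saved under pics/ and viewed, at most 10 in all, crops included, and the job is handed in when it is done.

Besides the shell and the picture viewer there is one more tool, called after "Request:" as name([rows], argument=value, ...), one row to a line, values as JSON. apply_moves: Moves the arm, as the interface text tells. Shifts and turns lie within -1 to 1; 1 stands for 0.2 m of shift or 1.5 rad of turn. Its arguments: {"type":"object","properties":{"moves":{"type":"array","items":{"type":"array","items":{"type":"number","minimum":-1,"maximum":1}}},"grip_force":{"type":"number"}},"required":["moves"]}

```bash
mkdir -p pics; cat > h.py <<'E'
from cell import env, viewer, boxes_of, masks_of
import numpy as np, cv2
from scipy.spatial.transform import Rotation as R
E
python3 - <<'E'
from h import *
ims=[]
for n in ("scene","top"):
    im=viewer.read_camera(n); cv2.imwrite(f"pics/{n}0.png",im[:,:,::-1])
    print(n,viewer.get_calibration(n))
    for t in ("clamp","attenuator_mid","tray_in","under_cap","seat","wheel_axle","pawl_pivot"):
        print(t,[(np.round(b["location"]).tolist(),round(b["conf"],2)) for b in boxes_of(n,t)][:4])
o=env.get_obs();print(o)
E
```

```text
scene {'fov_y': 47.79383199685375, 'cx': 277.0821348108047, 'cy': 206.42666023755783, 'position': array([0.95286848, 0.54982546, 0.55862957]), 'orientation': array([ 61.94386137,   0.20631975, 152.92026386])}
clamp [([329.0, 247.0], 0.91)]
attenuator_mid [([304.0, 217.0], 0.42)]
tray_in [([313.0, 229.0], 0.23)]
under_cap [([328.0, 249.0], 0.61), ([312.0, 227.0], 0.38)]
seat [([328.0, 248.0], 0.57)]
wheel_axle [([330.0, 249.0], 0.91)]
pawl_pivot [([328.0, 252.0], 0.81)]
top {'fov_y': 52.33848079884405, 'cx': 279.1519222745031, 'cy': 209.83096681821263, 'position': array([ 0.48988152, -0.21609581,  0.91850969]), 'orientation': array([  4.63868167,   0.10951547, -88.76246019])}
clamp [([248.0, 241.0], 0.56)]
attenuator_mid [([247.0, 245.0], 0.7), ([286.0, 246.0], 0.63), ([279.0, 204.0], 0.57), ([386.0, 263.0], 0.57)]
tray_in [([332.0, 200.0], 0.75)]
under_cap [([250.0, 243.0], 0.97)]
seat [([249.0, 240.0], 0.57)]
wheel_axle [([248.0, 240.0], 0.57)]
pawl_pivot [([248.0, 242.0], 0.91)]
{'time_s': 0.8, 'qpos': array([68.41737913, 18.39045093, -4.01815513, 83.10682768,  1.29584528,
       78.54115063, -3.26001775]), 'joint_velocities': array([-0.02357777,  0.01015111, -0.01688476, -0.00574904,  0.00310006,
       -0.03491636,  0.0355988 ]), 'effort': array([ 5.20717251e-06, -4.91043878e+01, -4.03196029e-01, -3.12752402e+01,
       -6.37111324e-02,  3.34467099e-02,  1.71645235e-05]), 'tool_pos': array([ 0.24759446, -0.60102422,  0.22260987]), 'tool_rot': array([1.79993241e+02, 2.90604359e-03, 2.23935011e+01]), 'force': array([0.23564418, 0.79061914, 0.4409798 ]), 'wrist_torque': array([0.02494689, 0.08723078, 0.02591365]), 'grasp_force': 0.0, 'grip_width': 0.08703875625274905}
```

View pics/top0.png

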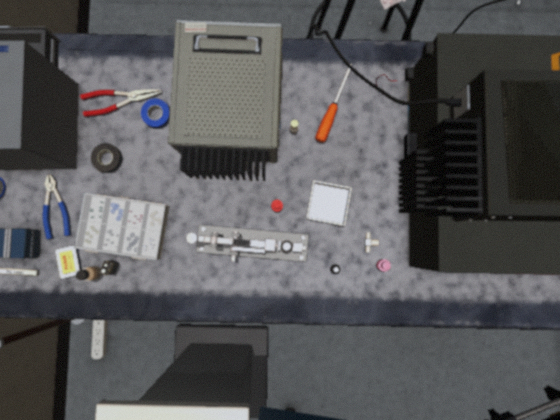

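View pics/scene0.png

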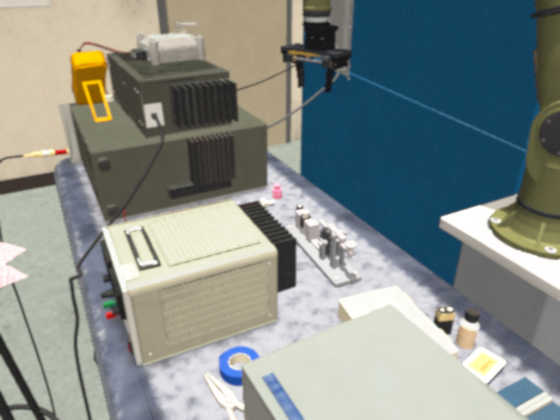

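Top view: the clamp runs from the thumb cap at about (191,238) to the fixed jaw at about (308,247). The finned part is near (287,246) and the tray near (328,203). Look-alikes are red (277,206), pink (384,265) and a small dark thing (336,269). The description (black, between the jaws) picks (287,246), which I'll check in a crop.

```bash
cat >> h.py <<'E'
def ray(cam,px,z):
    c=viewer.get_calibration(cam); f=210/np.tan(np.radians(c["fov_y"]/2))
    d=R.from_euler("xyz",c["orientation"],degrees=True).apply([(px[0]-c["cx"])/f,-(px[1]-c["cy"])/f,-1])
    p=c["position"]; return p+d*(z-p[2])/d[2]
def proj(cam,P):
    c=viewer.get_calibration(cam); f=210/np.tan(np.radians(c["fov_y"]/2))
    q=R.from_euler("xyz",c["orientation"],degrees=True).inv().apply(np.array(P)-c["position"])
    return np.array([c["cx"]-f*q[0]/q[2],c["cy"]+f*q[1]/q[2]])
E
python3 - <<'E'
from h import *
im=viewer.read_camera("top")
m=masks_of("top","clamp")[0]["pixels"]
ys,xs=np.nonzero(m);print("mask",m.sum(),xs.min(),xs.max(),ys.min(),ys.max(),cv2.minAreaRect(np.c_[xs,ys].astype(np.float32)))
t=masks_of("top","tray_in")[0]["pixels"];ys,xs=np.nonzero(t);r=cv2.minAreaRect(np.c_[xs,ys].astype(np.float32));print("tray",r,ray("top",r[0],.01))
for n,p,z in (("cap",(191,238),.09),("att",(287,246),.066),("fixed end",(308,246),.012)):print(n,ray("top",p,z))
cv2.imwrite("pics/crop1.png",cv2.resize(im[190:280,170:350],None,fx=4.4,fy=4.4,interpolation=cv2.INTER_CUBIC)[:,:,::-1])
E
```

```text
mask 2942 188 307 225 260 ((247.09854125976562, 243.6172637939453), (119.0724105834961, 31.100034713745117), 4.969740390777588)
tray ((328.7320251464844, 202.72401428222656), (39.80201721191406, 39.44424057006836), 10.304845809936523) [ 0.58103301 -0.31828229  0.01      ]
cap [ 0.49870964 -0.04366478  0.09      ]
att [ 0.48722318 -0.23012657  0.066     ]
fixed end [ 0.48801358 -0.27538481  0.012     ]
```

View pics/crop1.png

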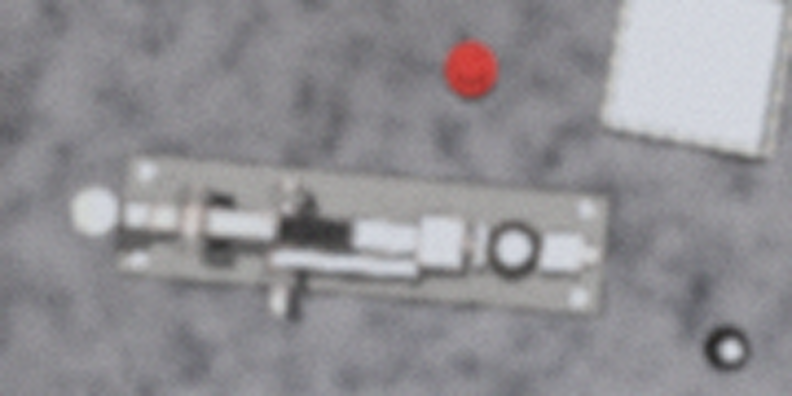

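The crop shows the part between the jaws at crop (514,248), black with a bright collar. That confirms the choice; the free-standing black one at (727,348) and the red one are look-alikes. The cap is at crop (95,210).

```bash
python3 - <<'E'
from h import *
k=lambda c:np.array([170,190])+(np.array(c)+.5)/4.4-.5
C=[ray("top",k(c),.012)[:2] for c in ((133,156),(122,268),(607,196),(597,312))]
o=np.mean(C,0); a=(C[0]+C[1]-C[2]-C[3])/2; L=np.linalg.norm(a); u=a/L
print("origin",o,"L",L,"W",np.linalg.norm(C[0]-C[1]),"yaw",np.degrees(np.arctan2(u[1],u[0])))
s=ray("top",k((514,248)),.066)[:2]
for z in (.082,.1):
    c=ray("top",k((95,210)),z)[:2]; print("cap meas",c, (c-o)@u,"pred",o+u*.113, "yaw cap-att",np.degrees(np.arctan2(*(c-s)[::-1])),np.linalg.norm(c-s))
print("att",s,(s-o)@u,"pred",o-u*.072)
print("tray dirs; att->", ray("top",(328.7,202.7),.012))
# tool axes
T=R.from_euler("xyz",env.get_obs()["tool_rot"],degrees=True).as_matrix();print(T.round(3))
E
```

```text
origin [ 0.49278621 -0.15780981] L 0.2291308688515876 W 0.05398277841858705 yaw 86.19731207470763
cap meas [ 0.50008824 -0.04235042] 0.11568946975370732 pred [ 0.50028045 -0.0450586 ] yaw cap-att 86.06327532573233 0.1870876082207498
cap meas [ 0.49986861 -0.04608907] 0.11194448495304796 pred [ 0.50028045 -0.0450586 ] yaw cap-att 86.05153562897242 0.18334270490305005
att [ 0.48724378 -0.22899659] -0.07139762652908008 pred [ 0.48801112 -0.2296513 ]
tray dirs; att-> [ 0.58088229 -0.3179885   0.012     ]
[[ 0.925  0.381  0.   ]
 [ 0.381 -0.925 -0.   ]
 [-0.     0.    -1.   ]]
```

Request:
apply_moves([
  [0.25,-0.235,0,0,0,-0.1,0],
  [0.5,-0.47,0,0,0,-0.2,0],
  [0.75,-0.7,0,0,0,-0.3,0],
  [1,-0.938,0,0,0,-0.4,0],
  [1,-0.938,0,0,0,-0.5,0],
  [1,-0.938,0,0,0,-0.6,0],
  [1,-0.938,0,0,0,-0.7,0],
  [1,-0.938,0,0,0,-0.741,0],
  [1,-0.938,0,0,0,-0.741,0],
])

```text
time_s: 1.85
tool_pos: [0.3612, -0.3512, 0.2228]
tool_rot: [180.0, 0.0, 86.1]
force: [-0.0, -0.7, -0.8]
grip_width: 0.0232
grasp_force: 0.0
```

Request:
apply_moves([
  [0.25,0.09,0,0,0,0,0],
  [0.5,0.18,0,0,0,0,0],
  [0.75,0.28,0,0,0,0,0],
  [0.8,0.295,0,0,0,0,0],
])

```text
time_s: 2.25
tool_pos: [0.433, -0.1908, 0.223]
tool_rot: [179.9, -0.1, 86.3]
force: [-1.2, -0.4, -0.3]
grip_width: 0.001
grasp_force: 0.0
```

Request:
apply_moves([
  [0.24,0.09,0.08,0,0,0,0],
  [0.48,0.18,0.16,0,0,0,0],
  [0.72,0.27,0.24,0,0,0,0],
  [0.774,0.295,0.265,0,0,0,0],
  [0.774,0.295,0.265,0,0,0,0],
  [0.774,0.295,0.265,0,0,0,0],
])

```text
time_s: 2.85
tool_pos: [0.5002, -0.0458, 0.1694]
tool_rot: [-180.0, 0.0, 86.0]
force: [0.0, -0.1, 0.2]
grip_width: 0.0003
grasp_force: 0.0
```

```bash
python3 - <<'E'
from h import *
o=env.get_obs();print(o["time_s"],o["tool_pos"],o["tool_rot"],o["force"],o["grip_width"])
im=viewer.read_camera("wrist");cv2.imwrite("pics/w1.png",im[:,:,::-1])
c=viewer.get_calibration("wrist");print(c)
for z in (.082,.1):print(proj("wrist",[.5002,-.045,z]))
E
```

```text
2.85 [ 0.50018793 -0.04580722  0.16943249] [-1.79964635e+02  1.92344178e-02  8.60406894e+01] [ 0.03052731 -0.13297429  0.18228109] 0.0002952123254506751
{'fov_y': 63.45316909418285, 'cx': 275.7574775157423, 'cy': 214.11002308296366, 'position': array([0.50466042, 0.02118616, 0.33282268]), 'orientation': array([-1.44374379e+01, -2.90831825e-03, -4.06615540e+00])}
[276.06019862 216.34250119]
[276.08328554 222.80206026]
```

View pics/w1.png

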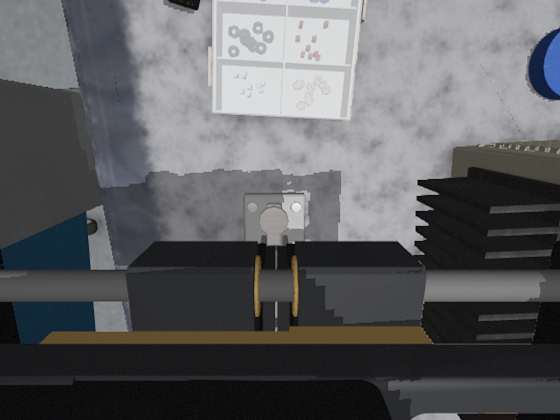

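The wrist view shows the cap at (274,220), within 2 px of the prediction, which fits a cap top near 0.09 m. Now I'll feel for it.

Request:
apply_moves([
  [0,0,0.15,0,0,0,0],
  [0,0,0.3,0,0,0,0],
  [0,0,0.32,0,0,0,0],
  [0,0,0.32,0,0,0,0],
  [0,0,0.32,0,0,0,0],
])

```text
time_s: 3.4
tool_pos: [0.5013, -0.0463, 0.1071]
tool_rot: [179.9, 0.0, 86.0]
force: [-0.5, 0.1, 0.8]
grip_width: 0.0005
grasp_force: 0.0
```

Request:
apply_moves([
  [0,0,0.01,0,0,0,0],
  [0,0,0.02,0,0,0,0],
  [0,0,0.02,0,0,0,0],
  [0,0,0.02,0,0,0,0],
])

```text
time_s: 3.8
tool_pos: [0.5004, -0.0454, 0.1017]
tool_rot: [180.0, 0.0, 86.1]
force: [-0.7, 0.2, -0.3]
grip_width: 0.0004
grasp_force: 0.0
```

Request:
apply_moves([
  [0,0,0.01,0,0,0,0],
  [0,0,0.015,0,0,0,0],
  [0,0,0.015,0,0,0,0],
  [0,0,0.015,0,0,0,0],
])

```text
time_s: 4.2
tool_pos: [0.5003, -0.0454, 0.0985]
tool_rot: [-180.0, 0.0, 86.1]
force: [-0.2, -0.3, 0.4]
grip_width: 0.0001
grasp_force: 0.0
```

Request:
apply_moves([
  [0,0,0.01,0,0,0,0],
  [0,0,0.015,0,0,0,0],
  [0,0,0.015,0,0,0,0],
  [0,0,0.015,0,0,0,0],
])

```text
time_s: 4.6
tool_pos: [0.5003, -0.0454, 0.0955]
tool_rot: [-180.0, -0.0, 86.1]
force: [0.1, 0.4, 0.1]
grip_width: 0.0005
grasp_force: 0.0
```

Request:
apply_moves([
  [0,0,0.01,0,0,0,0],
  [0,0,0.015,0,0,0,0],
  [0,0,0.015,0,0,0,0],
  [0,0,0.015,0,0,0,0],
])

```text
time_s: 5.0
tool_pos: [0.5003, -0.0454, 0.0925]
tool_rot: [-180.0, 0.0, 86.1]
force: [0.5, -0.1, 0.6]
grip_width: 0.0005
grasp_force: 0.0
```

Request:
apply_moves([
  [0,0,0.01,0,0,0,0],
  [0,0,0.01,0,0,0,0],
  [0,0,0.01,0,0,0,0],
])

```text
time_s: 5.3
tool_pos: [0.5006, -0.0454, 0.0907]
tool_rot: [180.0, 0.0, 86.1]
force: [0.7, 1.0, 1.2]
grip_width: 0.0006
grasp_force: 0.9
```

Request:
apply_moves([
  [0,0,0.005,0,0,0,0],
  [0,0,0.01,0,0,0,0],
  [0,0,0.01,0,0,0,0],
])

```text
time_s: 5.6
tool_pos: [0.5008, -0.0453, 0.0897]
tool_rot: [180.0, 0.0, 86.1]
force: [-2.3, 0.6, 8.7]
grip_width: 0.0004
grasp_force: 4.4
```

Request:
apply_moves([
  [0,0,0.005,0,0,0,0],
  [0,0,0.01,0,0,0,0],
  [0,0,0.01,0,0,0,0],
])

```text
time_s: 5.9
tool_pos: [0.5008, -0.0453, 0.0879]
tool_rot: [180.0, 0.0, 86.1]
force: [-3.1, 1.0, 10.4]
grip_width: 0.0004
grasp_force: 5.2
```

Request:
apply_moves([
  [0,0,0.01,0,0,0,0],
  [0,0,0.015,0,0,0,0],
  [0,0,0.02,0,0,0,0],
  [0,0,0.02,0,0,0,0],
])

```text
time_s: 6.3
tool_pos: [0.5008, -0.0453, 0.0836]
tool_rot: [179.9, 0.0, 86.1]
force: [-2.0, 0.9, 9.4]
grip_width: 0.0007
grasp_force: 4.5
```

```bash
cat >> h.py <<'E'
def look(tag):
    im=viewer.read_camera("top");o=env.get_obs();np.save(f"pics/{tag}.npy",im)
    a=cv2.imread("pics/top0.png")[:,:,::-1]
    # moving-jaw block: crop x 420-462,y 215-270 -> px 265-275
    g=lambda i:cv2.resize(i[230:264,255:282],None,fx=8,fy=8,interpolation=cv2.INTER_CUBIC)
    big=cv2.resize(im[236:256,245:286],None,fx=8,fy=8,interpolation=cv2.INTER_CUBIC)
    ref=cv2.resize(a[237:255,263:277],None,fx=8,fy=8,interpolation=cv2.INTER_CUBIC)
    r=cv2.matchTemplate(big,ref,cv2.TM_CCOEFF_NORMED);_,v,_,l=cv2.minMaxLoc(r)
    print(o["time_s"],o["tool_pos"].round(4),o["force"].round(1),"jaw px",263-(245+l[0]/8),"dy",236+l[1]/8-237,round(v,2))
E
python3 -c "
from h import *
look('j1')"
```

```text
6.35 [ 0.5008 -0.0453  0.0837] [-2.7  1.   8.9] jaw px 0.625 dy 0.0 0.99
```

Request:
apply_moves([
  [0,0,0.003,0,0,0,0],
  [0,0,0.004,0,0,0,0],
  [0,0,0.004,0,0,0,0],
  [0,0,0.004,0,0,0,0],
  [0,0,0.004,0,0,0,0],
  [0,0,0.004,0,0,0,0],
  [0,0,0.004,0,0,0,0],
  [0,0,0.004,0,0,0,0],
  [0,0,0.004,0,0,0,0],
  [0,0,0.004,0,0,0,0],
])

```text
time_s: 7.35
tool_pos: [0.5009, -0.0453, 0.083]
tool_rot: [179.9, 0.0, 86.1]
force: [-2.4, 0.1, 9.6]
grip_width: -0.0
grasp_force: 4.7
```

```bash
python3 -c "
from h import *
look('j2')"
```

```text
7.4 [ 0.5009 -0.0453  0.083 ] [-2.   0.3  8.5] jaw px 2.375 dy -0.125 0.98
```

Request:
apply_moves([
  [0,0,0,0,0,0,0],
  [0,0,0,0,0,0,0],
  [0,0,0,0,0,0,0],
  [0,0,0,0,0,0,0],
  [0,0,0,0,0,0,0],
  [0,0,0,0,0,0,0],
  [0,0,0,0,0,0,0],
  [0,0,0,0,0,0,0],
  [0,0,0,0,0,0,0],
  [0,0,0,0,0,0,0],
  [0,0,0,0,0,0,0],
  [0,0,0,0,0,0,0],
  [0,0,0,0,0,0,0],
  [0,0,0,0,0,0,0],
])

```text
time_s: 8.8
tool_pos: [0.5008, -0.0453, 0.083]
tool_rot: [180.0, 0.0, 86.1]
force: [-2.2, 1.1, 8.6]
grip_width: 0.0003
grasp_force: 4.7
```

```bash
python3 -c "
from h import *
look('j3')"
```

```text
8.85 [ 0.5008 -0.0453  0.083 ] [-2.   0.4  9.9] jaw px 4.5 dy -0.25 0.97
```

Request:
apply_moves([
  [0,0,0,0,0,0,0],
  [0,0,0,0,0,0,0],
  [0,0,0,0,0,0,0],
  [0,0,0,0,0,0,0],
  [0,0,-0.1,0,0,0,0],
  [0,0,-0.3,0,0,0,0],
  [0,0,-0.4,0,0,0,0],
  [0,0,-0.4,0,0,0,0],
  [0,0,-0.4,0,0,0,0],
  [0,0,-0.4,0,0,0,0],
  [0,0,-0.4,0,0,0,0],
  [0,0,-0.4,0,0,0,0],
  [0,0,-0.4,0,0,0,0],
  [0,0,-0.4,0,0,0,0],
  [0,0,-0.4,0,0,0,0],
  [0,0,-0.4,0,0,0,0],
])

```text
time_s: 10.45
tool_pos: [0.5003, -0.0454, 0.1617]
tool_rot: [-180.0, 0.0, 86.1]
force: [-0.5, 0.1, -0.1]
grip_width: 0.0007
grasp_force: 0.0
```

```bash
python3 -c "
from h import *
look('j4')
look('j5')"
```

```text
10.5 [ 0.5003 -0.0454  0.1617] [-0.1 -0.7 -0.3] jaw px 6.0 dy -0.375 0.98
10.55 [ 0.5003 -0.0454  0.1618] [ 0.7 -0.1  0.1] jaw px 6.0 dy -0.375 0.98
```

The jaw is held at about 12 mm (6.0 px), stable over two looks. Next I'll go over the part.

Request:
apply_moves([
  [-0.24,0,0,0,0,0,0.7],
  [-0.48,0,0,0,0,0,0.7],
  [-0.72,0,0,0,0,0,0.7],
  [-0.922,0,0,0,0,0,0.7],
  [-0.922,0,0,0,0,0,0.7],
  [-0.922,0,0,0,0,0,0.7],
  [-0.922,0,0,0,0,0,0.7],
  [-0.922,0,0,0,0,0,0.7],
])

```text
time_s: 11.35
tool_pos: [0.4882, -0.2277, 0.1619]
tool_rot: [180.0, -0.0, 86.2]
force: [-0.6, 0.4, -0.0]
grip_width: 0.0556
grasp_force: 0.0
```

```bash
python3 - <<'E'
from h import *
o=env.get_obs();print(o["time_s"],o["tool_pos"],o["tool_rot"],o["grip_width"])
im=viewer.read_camera("wrist");cv2.imwrite("pics/w2.png",im[:,:,::-1])
print([(b["location"],b["conf"]) for b in boxes_of("wrist","attenuator_mid")][:3])
print(proj("wrist",[.4875,-.2293,.066]))
E
```

```text
11.35 [ 0.488156   -0.22769479  0.16186572] [ 1.79990339e+02 -6.01053471e-03  8.62325322e+01] 0.055640087959133264
[([276.8, 212.1], 0.9), ([365.8, 178.6], 0.89)]
[275.51399187 217.51473382]
```

View pics/w2.png

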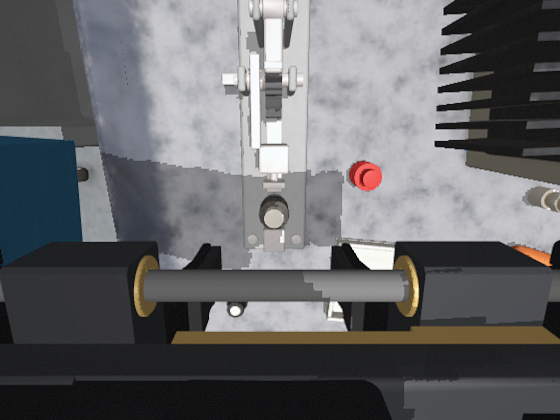

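The part's collar is at (274,217), 1.5 px from the prediction, with the jaw gap open on the +x side. I'll descend and grasp.

Request:
apply_moves([
  [0,-0.005,0.15,0,0,0,0.7],
  [0,-0.005,0.3,0,0,0,0.7],
  [0,-0.005,0.42,0,0,0,0.7],
  [0,-0.005,0.52,0,0,0,0.7],
  [0,-0.005,0.6,0,0,0,0.7],
  [0,-0.005,0.66,0,0,0,0.7],
  [0,-0.005,0.67,0,0,0,0.7],
  [0,-0.005,0.67,0,0,0,0.7],
  [0,-0.005,0.67,0,0,0,0.7],
])

```text
time_s: 12.35
tool_pos: [0.4875, -0.2295, 0.0287]
tool_rot: [179.9, 0.0, 86.1]
force: [0.4, -0.3, 0.5]
grip_width: 0.0609
grasp_force: 0.0
```

Request:
apply_moves([
  [0,0,0,0,0,0,0.1],
  [0,0,0,0,0,0,0.1],
  [0,0,0,0,0,0,0.1],
  [0,0,0,0,0,0,0.1],
  [0,0,0,0,0,0,0.1],
  [0,0,0,0,0,0,0.1],
  [0,0,0,0,0,0,0.1],
  [0,0,0,0,0,0,0.1],
], grip_force=15)

```text
time_s: 13.15
tool_pos: [0.4867, -0.2293, 0.0278]
tool_rot: [-180.0, 0.0, 86.1]
force: [-0.3, 0.5, 0.3]
grip_width: 0.0243
grasp_force: 15.0
```

Request:
apply_moves([
  [0,0,-0.03,0,0,0,0.1],
  [0,0,-0.1,0,0,0,0.1],
  [0,0,-0.2,0,0,0,0.1],
  [0,0,-0.35,0,0,0,0.1],
  [0,0,-0.5,0,0,0,0.1],
  [0,0,-0.6,0,0,0,0.1],
  [0,0,-0.6,0,0,0,0.1],
  [0,0,-0.6,0,0,0,0.1],
  [0,0,-0.6,0,0,0,0.1],
])

```text
time_s: 14.05
tool_pos: [0.4858, -0.2289, 0.1466]
tool_rot: [-179.9, -0.0, 86.1]
force: [-0.1, 1.2, -2.3]
grip_width: 0.0248
grasp_force: 15.0
```

```bash
python3 - <<'E'
from h import *
look('j6')
o=env.get_obs();T=R.from_euler("xyz",o["tool_rot"],degrees=True)
print(o["grip_width"],o["grasp_force"],(T.inv().apply(np.array([.581,-.318,o["tool_pos"][2]])-o["tool_pos"])/.2).round(3))
im=viewer.read_camera("wrist");cv2.imwrite("pics/w3.png",im[:,:,::-1])
E
```

```text
14.1 [ 0.4857 -0.2289  0.1464] [ 0.2  0.2 -1.5] jaw px -9.0 dy -1.0 0.64
0.02455952054397277 14.999892935156822 [-0.412  0.506 -0.002]
```

View pics/w3.png

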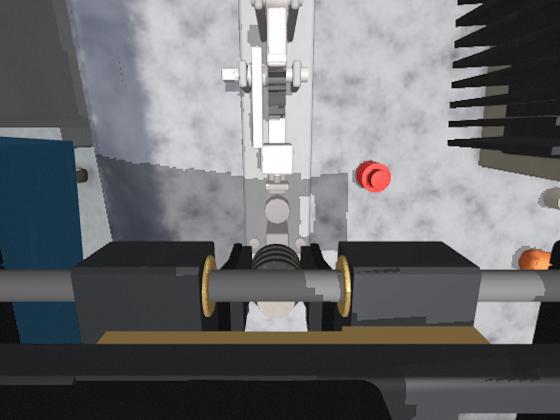

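Part is held upright at the fingers, (277,280). Next, over the tray.

Request:
apply_moves([
  [-0.1,0.12,0,0,0,0,0.1],
  [-0.2,0.25,0,0,0,0,0.1],
  [-0.3,0.37,0,0,0,0,0.1],
  [-0.38,0.46,0,0,0,0,0.1],
  [-0.412,0.506,0,0,0,0,0.1],
  [-0.412,0.506,0,0,0,0,0.1],
  [-0.412,0.506,0,0,0,0,0.1],
  [-0.412,0.506,0,0,0,0,0.1],
])

```text
time_s: 14.95
tool_pos: [0.5814, -0.3174, 0.1473]
tool_rot: [-179.9, -0.0, 86.1]
force: [-0.7, 0.2, -0.9]
grip_width: 0.0248
grasp_force: 15.0
```

```bash
python3 - <<'E'
from h import *
o=env.get_obs();print(o["time_s"],o["tool_pos"],o["tool_rot"],o["grip_width"])
im=viewer.read_camera("wrist");cv2.imwrite("pics/w4.png",im[:,:,::-1])
for m in masks_of("wrist","tray_in")[:2]:print(m["location"],m["conf"],m["pixels"].sum())
print(proj("wrist",[.581,-.318,.01]))
c=R.from_euler("z",5,degrees=True)
for d in ((42,42),(42,-42),(-42,42),(-42,-42)):print(proj("wrist",np.array([.581,-.318,.018])+c.apply([d[0]/1e3,d[1]/1e3,0])))
E
```

```text
14.95 [ 0.58139194 -0.3174374   0.14731602] [-1.79932236e+02 -3.22902436e-02  8.61245686e+01] 0.024778902225851215
[273.7, 200.9] 0.58 8398
[275.52477357 204.53569007]
[316.66503782 151.57811227]
[328.18145073 243.95668062]
[219.7163195  166.88658472]
[237.51167548 257.29704676]
```

View pics/w4.png

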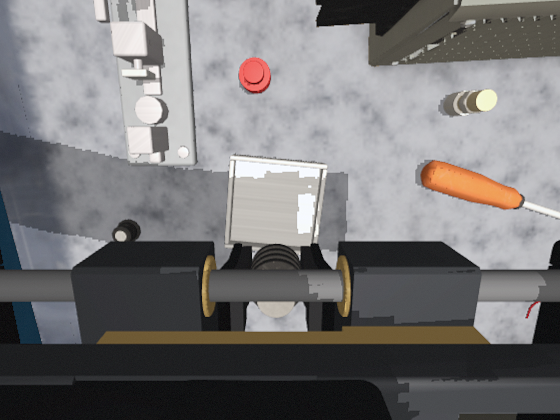

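The tray's corners centre on about (275,203), where predicted. Lowering now.

Request:
apply_moves([
  [0,0,0.15,0,0,0,0.1],
  [0,0,0.3,0,0,0,0.1],
  [0,0,0.42,0,0,0,0.1],
  [0,0,0.53,0,0,0,0.1],
  [0,0,0.6,0,0,0,0.1],
  [0,0,0.65,0,0,0,0.1],
  [0,0,0.68,0,0,0,0.1],
  [0,0,0.7,0,0,0,0.1],
  [0,0,0.706,0,0,0,0.1],
  [0,0,0.706,0,0,0,0.1],
  [0,0,0.706,0,0,0,0.1],
])

```text
time_s: 16.15
tool_pos: [0.5825, -0.3187, 0.0073]
tool_rot: [179.9, 0.0, 86.1]
force: [-0.7, 0.2, -1.5]
grip_width: 0.0246
grasp_force: 15.0
```

Request:
apply_moves([
  [0,0,0.005,0,0,0,0.1],
  [0,0,0.008,0,0,0,0.1],
  [0,0,0.008,0,0,0,0.1],
  [0,0,0.008,0,0,0,0.1],
])

```text
time_s: 16.55
tool_pos: [0.582, -0.3185, 0.005]
tool_rot: [-180.0, 0.0, 86.1]
force: [-0.7, 0.3, -1.1]
grip_width: 0.0247
grasp_force: 15.0
```

Releasing with a small opening, then lifting straight up.

Request:
apply_moves([
  [0,0,0,0,0,0,0.38],
  [0,0,0,0,0,0,0.38],
  [0,0,0,0,0,0,0.38],
  [0,0,0,0,0,0,0.38],
  [0,0,0,0,0,0,0.38],
  [0,0,-0.03,0,0,0,0.38],
  [0,0,-0.1,0,0,0,0.38],
  [0,0,-0.2,0,0,0,0.38],
  [0,0,-0.4,0,0,0,0.38],
  [0,0,-0.6,0,0,0,0.38],
  [0,0,-0.8,0,0,0,0.38],
  [0,0,-0.8,0,0,0,0.38],
  [0,0,-0.8,0,0,0,0.38],
  [0,0,-0.8,0,0,0,0.38],
])

```text
time_s: 17.95
tool_pos: [0.5813, -0.3183, 0.1643]
tool_rot: [-179.9, -0.0, 86.1]
force: [-0.6, -0.1, -0.9]
grip_width: 0.0332
grasp_force: 0.0
```

```bash
python3 - <<'E'
from h import *
o=env.get_obs();print(o["time_s"],o["tool_pos"],o["grip_width"],o["force"])
im=viewer.read_camera("wrist");cv2.imwrite("pics/w5.png",im[:,:,::-1])
print([(b["location"],b["conf"]) for b in boxes_of("wrist","attenuator_mid")][:4])
print(proj("wrist",[.581,-.318,.04]),proj("wrist",[.581,-.318,.022]))
E
```

```text
17.95 [ 0.5813177  -0.31825574  0.16432068] 0.03315222769595735 [-0.62836719 -0.11991969 -0.90545346]
[([254.3, 76.5], 0.85), ([276.7, 201.4], 0.74), ([161.7, 76.4], 0.16)]
[276.40368588 208.00906901] [276.41385997 203.49844613]
```

View pics/w5.png

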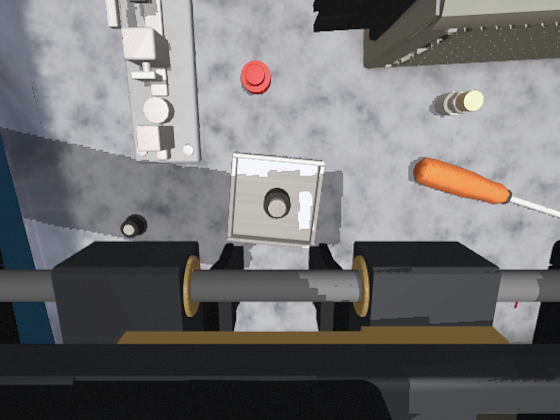

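The part stands upright at (277,205) in the middle of the tray, the jaw is still held and the gripper is clear. Handing in.

```bash
python3 -c "
from h import *
print(env.sign_off())"
```

```text
the job is handed in; nothing more can be done
None
```

I handed the job in at about 18 s: the pawl holds the jaw about 12 mm back and the attenuator stands upright in the middle of the tray; `env.sign_off()` returned no verdict.

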